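# Nest the prep cups on the trivet

## Task

Put the steel prep cup set away on the round wooden trivet, from the outside in: first stand the wide low cup in the middle of the trivet, then the middle cup inside it, then the tall narrow cup inside that, and last put the little knobbed lid on the narrow cup. Each piece should stand upright and fully seated; set the pieces down rather than dropping them, do not tip the cups over, and leave the glass bowl, chopstick rest and wooden spoon where they are.

Things in the scene. Friction and masses are not known exactly. Their poses are not given: they have to be found in the camera images.
- wide_cup: Loose plain stainless steel cup, open at the top, straight round wall 4 mm thick, floor 5 mm thick: the widest and lowest, 66 mm outside diameter, 58 mm inside, 34 mm high, about 130 g. Origin: centre of its underside; z up. Stands upright at the start.
- middle_cup: Loose plain stainless steel cup, open at the top, straight round wall 4 mm thick, floor 5 mm thick: 50 mm outside diameter, 42 mm inside, 58 mm high, about 120 g; fits inside the wide cup with 4 mm to spare all round and stands on its floor, 29 mm of it above the wide cup's rim. Origin: centre of its underside; z up. Stands upright at the start.
- narrow_cup: Loose plain stainless steel cup, open at the top, straight round wall 4 mm thick, floor 5 mm thick: the narrowest and tallest, 34 mm outside diameter, 26 mm inside, 84 mm high, about 100 g; fits inside the middle cup with 4 mm to spare all round and stands on its floor, 31 mm of it above the middle cup's rim. Origin: centre of its underside; z up. Stands upright at the start.
- lid: Loose lid of the narrow cup, about 40 g: a 38 mm steel disc 4 mm thick, under it a plug 19 mm in diameter and 6 mm deep that goes into the cup's mouth with 3.5 mm to spare all round, on top an upright dark wooden knob 16 mm in diameter and 22 mm tall; 32 mm high over all. Origin: centre of the plug's underside; z up (the knob is 10 to 32 mm above the origin). At the start it stands on its plug on the counter, knob up.
- trivet: Round flat light-wood trivet fixed to the counter, 100 mm in diameter, 10 mm thick. Origin: centre of its underside, on the counter; its top is 10 mm above. Its place differs from start to start.
- glass_bowl: Bystander, loose: clear glass bowl, 110 mm across the rim, 45 mm high. Origin: centre of its underside.
- chopstick_rest: Bystander, loose: white ceramic chopstick rest, 56 mm long (its y), 18 mm wide, 14 mm high, raised at both ends. Origin: centre of its underside.
- spoon: Bystander, loose: wooden spoon lying on the counter, about 250 mm long along its x, handle to its -x. Origin: centre of its underside, near mid-length.
Things that resemble listed ones, but are neither listed nor needed, are in the scene too. What is shaped like the wide_cup but red is not meant. What is shaped like the lid but green is not meant.

How it is judged:
By the outcome, as a careful person would: the job done as asked, in the order asked, and still so for the second after the job is handed in, with the robot touching nothing.
It also fails if it takes over 128 s, if anything falls off the work surface, if the arm or the gripper's body presses on something with over 40 N, if the wrist force passes 120 N, or if a joint passes its speed limit or range.

## Robot

A 7-joint arm with a two-finger parallel gripper is mounted at the origin on the work surface. World frame = base frame: x ahead of the robot, y to its left, z up, the work surface at z = 0. Lengths are in m, angles in rad, forces in N, time in s.
With the tool pointing down it reaches from about 0.425 to 0.825 m from the base axis. Payload 3.6 kg.
Tool frame: the origin (TCP) lies at the very end of the fingers, on their centre line; the grasp point (between the pads) lies 19 mm behind it; z points along the fingers, y is the line along which they close (so a half turn about z gives the same grasp; the last joint's range is limited). The gripper opens to 93 mm and grips with 3 to 60 N. Pads are 15 mm wide; open, the fingers measure 128 mm over their backs; the gripper's body (75 mm by 188 mm) begins 65 mm behind the grasp point.
Start: joints at [1.115, 0.615, -0.013, 1.423, 0.008, 1.103, -0.04], TCP at [0.27, -0.591, 0.19] pointing down, gripper open.
Joint ranges: [-3.12, 3.12], [-0.3, 2.06], [-1.34, 1.32], [0.26, 2.42], [-1.36, 4.5], [0.01, 1.98], [-2.84, 2.84]. Speed limits (rad/s): [2.79, 2.79, 3.14, 3.14, 3.14, 3.14, 3.14].

## Interface

Orientations are given as a unit quaternion [w, x, y, z].
In Python, from workcell import read_state, read_camera, job_done gives the robot as it stands.
- The arm moves only by the shell command python3 -m inch 'ROWS' [FORCE]. ROWS is JSON, a list that holds one entry, the list of rows, each a list of 5 numbers: the shift along the tool's x, y, z as a fraction of full scale, then the turn about the tool's z as a fraction of full scale, then the closure in counts, from 0 (fully open) to 255 (shut). A call has 1 to 8 rows; each row is the pose to reach, as a shift and turn from the pose commanded when the call began, along the tool's axes at that moment, turning the shorter way round; what a row does not reach only later rows make up. Full scale, the value 1, is 0.1 m for a shift and pi rad for a turn. A row lasts 1/10 s, in which the tool goes at most 50 mm and 8.59 degrees, less where a joint would pass 70% of its speed; a pose out of reach is approached as far as the arm can. A call with a number of a shift or a turn outside -1 to 1 is refused whole. A call with a gripper value outside its range is refused whole. The fingers move at their own pace and stop on an object; FORCE is the grip in N (left out, the last holds). Time passes only in rows, so rows that repeat a pose let the fingers close. It gives the time, the measured TCP pose, the force, the opening and the grip force at its end, in the units of the state.
- read_state(): the state, without advancing time (a new reading comes with each control period).
- read_camera(name): name is "side" or "top"; returns a dict with "frame" (400x640x3 uint8, red, green, blue), "intrinsics" (3x3 intrinsics, pixels), "extrinsics" (4x4, takes a point from world to camera coordinates). Camera axes: x right, y up, looking along -z (the intrinsics and any distortion apply to the point x, -y, -z); pixel columns grow to the right and rows downward; lengths in m; the calibration is good to about 2 mm. A picture is of the moment at which its call begins. There is no depth.
- job_done(): hands the job in; it is judged then, once.
The state is a dict: "time_s": time; "joint_positions": joint angles; "joint_vel": joint speeds; "joint_torque": joint torques, N m; "position": TCP position; "orientation": TCP orientation; "force": force on the tool from outside, world axes, zero at the start; "torque": the same for the moment, N m; "grip_width": finger opening in m; "finger_force": force on a finger pad.
Only numpy, scipy, OpenCV 4.12 (cv2) and the standard library are available. Lean on these libraries where they do the work, as an engineer would, in place of code of your own. Each camera call takes 0.05 s, during which the arm holds its last target. There are 200 camera calls.

## Working session

There is one attempt and no reset: what is moved stays moved. The work goes in short steps, Python scripts to look and compute and a shell command to move; the robot and the scene stay as the last step left them, time stands still between calls to the robot, and variables do not carry over. Pictures are saved under pics/ and viewed, at most 14 in all, crops included, and the job is handed in when it is done.

```bash
ls; mkdir -p pics
python3 - <<'E'
from workcell import read_state, read_camera
import cv2
s=read_state();print({k:(s[k]) for k in("time_s","position","orientation","force","grip_width")})
for n in("top","side"):
    c=read_camera(n);cv2.imwrite(f"pics/{n}0.png",c["frame"][:,:,::-1]);print(c["intrinsics"],c["extrinsics"],[k for k in c])
E
```

```text
pics
{'time_s': 0.0, 'position': array([ 0.26989643, -0.59034807,  0.18918512]), 'orientation': array([-1.25671787e-03,  9.77095638e-01,  2.12796734e-01, -2.91526320e-04]), 'force': array([-0.2102441 ,  0.42964925, -0.33928668]), 'grip_width': 0.09279920303933786}
[[464.62182158   0.         317.19215748]
 [  0.         464.62182158 201.90017358]
 [  0.           0.           1.        ]] [[-0.00978335 -0.99992945 -0.00673656  0.01164157]
 [ 0.99276783 -0.01051895  0.1195884  -0.53104135]
 [-0.11965082 -0.00551786  0.9928007  -1.1341115 ]
 [ 0.          0.          0.          1.        ]] ['frame', 'intrinsics', 'extrinsics']
[[384.33055946   0.         323.252328  ]
 [  0.         384.33055946 200.175129  ]
 [  0.           0.           1.        ]] [[-0.99672893 -0.08002235 -0.0113079   0.53155377]
 [ 0.03872158 -0.59567315  0.80229305 -0.0534478 ]
 [-0.07093719  0.79923083  0.59682325 -0.7795807 ]
 [ 0.          0.          0.          1.        ]] ['frame', 'intrinsics', 'extrinsics']
```

View pics/top0.png

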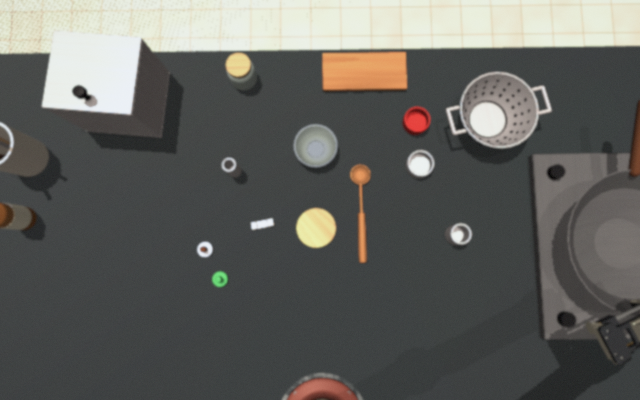

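View pics/side0.png

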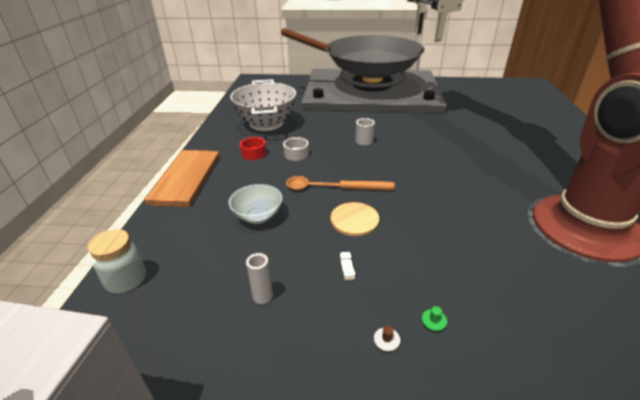

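The top view shows wide cup (421,164), middle cup (460,234), narrow cup (230,165), lid (205,249) and trivet (316,228). The decoys are the red cup (417,120) and the green lid (220,279). The side view agrees: wide (296,149), middle (365,131), narrow (260,278), lid (387,339), trivet (355,218).

```bash
cat > h.py <<'E'
import numpy as np, cv2
from scipy.optimize import least_squares
from workcell import read_state, read_camera
DIM={"wide":[(.033,0,.034)],"middle":[(.025,0,.058)],"narrow":[(.017,0,.084)],"lid":[(.019,.006,.010)],"trivet":[(.05,0,.01)]}
def proj(c,P):
    P=np.atleast_2d(P);E=c["extrinsics"];q=P@E[:3,:3].T+E[:3,3]
    K=c["intrinsics"];return np.c_[K[0,2]+K[0,0]*q[:,0]/-q[:,2],K[1,2]+K[1,1]*q[:,1]/q[:,2]]
def ray(c,uv,z):
    f=lambda p:(proj(c,[p[0],p[1],z])[0]-uv)
    return least_squares(f,[.5,0]).x
def circ(x,y,r,z,n=60):
    t=np.linspace(0,2*np.pi,n);return np.c_[x+r*np.cos(t),y+r*np.sin(t),0*t+z]
def hull(c,name,x,y,z0=0):
    P=np.vstack([circ(x,y,r,z0+z) for r,a,b in DIM[name] for z in(a,b)])
    return cv2.convexHull(proj(c,P).astype(np.float32))
def near(c,name,x,y,z0=0): return hull(c,name,x,y,z0)[:,0]
E
python3 - <<'E'
from h import *
C={n:read_camera(n) for n in("top","side")}
px={"wide":((421,164),(296,149)),"middle":((460,234),(365,131)),"narrow":((230,165),(260,278)),"lid":((205,249),(387,339)),"trivet":((316,228),(355,218))}
tiles=[]
for n,(a,b) in px.items():
    r,z0,z1=DIM[n][0]
    row=[]
    g=ray(C["top"],a,z1); print(n,"topray",g.round(4))
    for cn in("top","side"):
        c=C[cn];f=c["frame"]; p=least_squares(lambda v:(proj(c,[v[0],v[1],(z0+z1)/2])[0]-b),g).x if cn=="side" else g
        if cn=="side":print("  sideray",p.round(4))
        ctr=proj(c,[g[0],g[1],(z0+z1)/2])[0]; u,v=int(ctr[0])-26,int(ctr[1])-26
        t=cv2.resize(f[v:v+52,u:u+52],(260,260),interpolation=cv2.INTER_CUBIC)
        h=((hull(c,n,*g)-[u,v]+.5)*5).astype(np.int32)
        cv2.polylines(t,[h],True,(255,0,255),1);row.append(t)
    tiles.append(np.vstack(row))
m=np.hstack(tiles);m=cv2.resize(m,(800,int(800/m.shape[1]*m.shape[0])));cv2.imwrite("pics/m1.png",m[:,:,::-1])
E
```

```text
wide topray [ 0.6245 -0.2569]
  sideray [ 0.6257 -0.2533]
middle topray [ 0.4458 -0.3398]
  sideray [ 0.4441 -0.3449]
narrow topray [0.6171 0.2163]
  sideray [0.6182 0.2189]
lid topray [0.4167 0.2914]
  sideray [0.4148 0.2935]
trivet topray [0.467 0.01 ]
  sideray [0.466  0.0097]
```

View pics/m1.png

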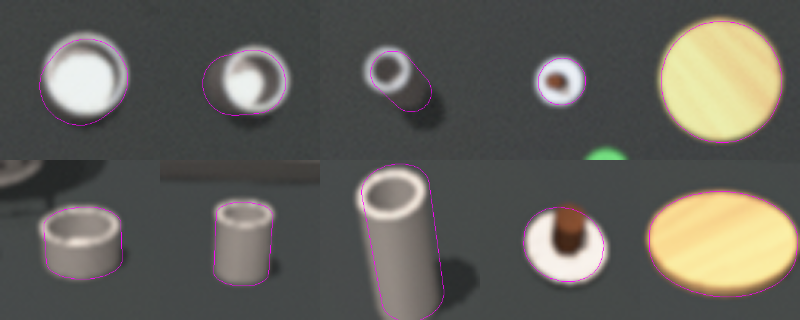

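The model outlines (magenta) lie within 1–2 px of each piece, so the objects are identified correctly. I'll refine them by edge fitting.

```bash
cat >> h.py <<'E'
def grad(c,s=0.8):
    g=cv2.GaussianBlur(c["frame"].astype(np.float32),(0,0),s)
    return np.sqrt(sum(cv2.Sobel(g,cv2.CV_32F,*d,ksize=3)**2 for d in((1,0),(0,1))).sum(2))
def samp(G,p):
    return cv2.remap(G,p[:,0].astype(np.float32)[None],p[:,1].astype(np.float32)[None],cv2.INTER_LINEAR).mean()
def fit(cams,name,g,z0=0,rng=.008,hullside=True):
    """grid edge fit of the outer top circle (and silhouette in side view); x,y"""
    r,a,b=DIM[name][0]; Gs=[(n,c,grad(c)) for n,c in cams.items()]
    best=(-1,)
    for st,R in((.001,rng),(.0002,.0012)):
        g0=g if best[0]<0 else best[1]
        for dx in np.arange(-R,R+1e-9,st):
            for dy in np.arange(-R,R+1e-9,st):
                x,y=g0[0]+dx,g0[1]+dy;s=0
                for n,c,G in Gs:
                    s+=samp(G,proj(c,circ(x,y,r,z0+b)))
                    if n=="side" and hullside:
                        h=hull(c,name,x,y,z0)[:,0];h=np.vstack([np.linspace(h[i-1],h[i],4)[1:] if 1 else 0 for i in range(len(h))])
                        s+=samp(G,h)
                if s>best[0]:best=(s,np.array([x,y]))
    return best[1]
E
python3 - <<'E'
from h import *
C={n:read_camera(n) for n in("top","side")}
G={"wide":(.6245,-.2569),"middle":(.4458,-.3398),"narrow":(.6171,.2163),"lid":(.4167,.2914),"trivet":(.467,.010)}
for n,g in G.items():
    print(n,"top",fit({"top":C["top"]},n,g).round(4),"side",fit({"side":C["side"]},n,g).round(4),"both",fit(C,n,g).round(4))
s=read_state();from scipy.spatial.transform import Rotation as R
q=s["orientation"];print(s["position"],R.from_quat([*q[1:],q[0]]).as_matrix().round(4))
E
```

```text
wide top [ 0.6289 -0.2563] side [ 0.6277 -0.2613] both [ 0.6281 -0.2569]
middle top [ 0.4476 -0.3424] side [ 0.446 -0.348] both [ 0.4472 -0.3428]
narrow top [0.6193 0.2203] side [0.6187 0.2203] both [0.6189 0.2203]
lid top [0.4169 0.293 ] side [0.4155 0.2932] both [0.4157 0.293 ]
trivet top [0.4686 0.011 ] side [0.4676 0.01  ] both [0.468  0.0106]
[ 0.27015748 -0.59088902  0.18995057] [[ 9.094e-01  4.158e-01 -4.000e-04]
 [ 4.158e-01 -9.094e-01  8.000e-04]
 [ 0.000e+00 -9.000e-04 -1.000e+00]]
```

```bash
cat > go.py <<'E'
import sys; from h import *
from scipy.spatial.transform import Rotation as R
s=read_state();q=s["orientation"];M=R.from_quat([*q[1:],q[0]]).as_matrix()
print("t",round(s["time_s"],2),"pos",s["position"].round(4),"ydir",np.degrees(np.arctan2(M[1,1],M[0,1])).round(2),"zax",M[:,2].round(4),"F",s["force"].round(1),"w",round(s["grip_width"],4),"g",np.round(s["finger_force"],1),"q",np.round(s["joint_positions"],2))
if len(sys.argv)>3: print("shift(x,y,z)/0.1:",(M.T@(np.array([float(v) for v in sys.argv[1:4]])-s["position"])/.1).round(3))
E
python3 go.py .628 -.257 .14
python3 - <<'E'
from h import *
c=read_camera("top");print("red",ray(c,(417,120),.034),"colander",ray(c,(497,110),.08),"handle",ray(c,(455,120),.07),"green",ray(c,(220,279),.02),"rest",ray(c,(262,224),.01),"spoon",ray(c,(361,230),.01),"pan",ray(c,(575,240),.1))
E
```

```text
t 0.3 pos [ 0.2702 -0.5909  0.19  ] ydir -65.43 zax [-4.e-04  8.e-04 -1.e+00] F [-0.4  0.1 -0.3] w 0.0929 g 0.0 q [ 1.12  0.62 -0.01  1.42  0.01  1.1  -0.04]
shift(x,y,z)/0.1: [ 4.643 -1.548  0.501]
red [ 0.73898543 -0.25090482] colander [ 0.7481159  -0.43811526] handle [ 0.72705295 -0.33698468] green [0.34183584 0.25011087] rest [0.47862221 0.14734253] spoon [ 0.46079404 -0.10408156] pan [ 0.42714323 -0.59399678]
```

```bash
python3 -m inch '[[[0.3,-0.4,0,0,0],[0.6,-0.8,0,0,0],[0.93,-0.8,0,0,0]]]'
python3 -m inch '[[[0.47,-0.37,0,0,0],[0.93,-0.75,0,0,0],[0.93,-0.75,0,0,0]]]'
python3 -m inch '[[[0.46,0,0,0,0],[0.93,0,0,0,0],[0.93,0,0,0,0]]]'
python3 -m inch '[[[0.46,0,0,0,0],[0.93,0,0,0,0],[0.93,0,0,0,0]]]'
python3 -m inch '[[[0.46,0,0.25,0,0],[0.93,0,0.5,0,0],[0.93,0,0.5,0.1,0],[0.93,0,0.5,0.15,0],[0.93,0,0.5,0.2,0],[0.93,0,0.5,0.25,0],[0.93,0,0.5,0.306,0],[0.93,0,0.5,0.306,0]]]'
python3 -m inch '[[[0,0,0,0.028,0],[0,0,0,0.028,0]]]'
python3 go.py .628 -.257 .06
```

```text
time_s: 0.65
position: [0.318, -0.4729, 0.189]
orientation: [-0.005, 0.977, 0.213, -0.002]
force: [1.1, -0.9, -0.2]
grip_width: 0.0929
finger_force: 0.0
time_s: 0.95
position: [0.3783, -0.367, 0.1906]
orientation: [-0.001, 0.976, 0.217, 0.001]
force: [-0.5, -0.7, 0.8]
grip_width: 0.0931
finger_force: 0.0
time_s: 1.25
position: [0.4671, -0.3279, 0.1905]
orientation: [-0.001, 0.976, 0.219, 0.003]
force: [-0.5, 0.4, -0.0]
grip_width: 0.0928
finger_force: 0.0
time_s: 1.55
position: [0.5507, -0.2888, 0.1899]
orientation: [-0.002, 0.976, 0.218, 0.003]
force: [0.3, 0.6, 0.8]
grip_width: 0.093
finger_force: 0.0
time_s: 2.35
position: [0.628, -0.2574, 0.1403]
orientation: [0.0, 0.972, -0.237, -0.0]
force: [0.8, 0.2, 0.9]
grip_width: 0.0923
finger_force: 0.0
time_s: 2.55
position: [0.6282, -0.2572, 0.1403]
orientation: [0.0, 0.961, -0.276, -0.0]
force: [-0.5, 0.2, 0.2]
grip_width: 0.0929
finger_force: 0.0
t 2.55 pos [ 0.6282 -0.2572  0.1403] ydir -122.04 zax [-7.e-04 -3.e-04 -1.e+00] F [-0.5  0.2  0.2] w 0.0929 g 0.0 q [ 0.24  0.71  0.22  1.4  -0.17  1.05 -1.64]
shift(x,y,z)/0.1: [-0.002 -0.001  0.803]
```

```bash
python3 -m inch '[[[0,0,0.3,0,0],[0,0,0.6,0,0],[0,0,0.8,0,0],[0,0,0.8,0,0]]]' 15
python3 -m inch '[[[0,0,0.2,0,0],[0,0,0.4,0,0],[0,0,0.5,0,0],[0,0,0.5,0,0]]]'
python3 -m inch '[[[0,0,0,0,100],[0,0,0,0,255],[0,0,0,0,255],[0,0,0,0,255],[0,0,0,0,255],[0,0,0,0,255],[0,0,0,0,255],[0,0,0,0,255]]]' 15
python3 go.py .468 .0105 .10
python3 - <<'E'
from h import *
c=read_camera("side");g=proj(c,[.628,-.257,.03])[0].astype(int);t=c["frame"][g[1]-60:g[1]+60,g[0]-80:g[0]+80];cv2.imwrite("pics/a.png",cv2.resize(t,(640,480))[:,:,::-1])
E
```

```text
time_s: 2.95
position: [0.6257, -0.2558, 0.0568]
orientation: [-0.001, 0.961, -0.275, -0.004]
force: [-0.5, -0.0, -0.2]
grip_width: 0.0931
finger_force: 0.0
time_s: 3.35
position: [0.6281, -0.2567, 0.0098]
orientation: [-0.0, 0.961, -0.276, -0.001]
force: [0.3, -0.3, 0.5]
grip_width: 0.0931
finger_force: 0.0
time_s: 4.15
position: [0.6287, -0.2568, 0.0103]
orientation: [-0.0, 0.961, -0.276, -0.0]
force: [0.7, 0.4, 0.1]
grip_width: 0.0334
finger_force: 0.0
t 4.15 pos [ 0.6287 -0.2568  0.0103] ydir -122.04 zax [-0.e+00  1.e-04 -1.e+00] F [0.7 0.4 0.1] w 0.0334 g 0.0 q [ 0.25  0.86  0.19  1.5  -0.2   0.8  -1.61]
shift(x,y,z)/0.1: [-2.78  -1.414 -0.897]
```

View pics/a.png

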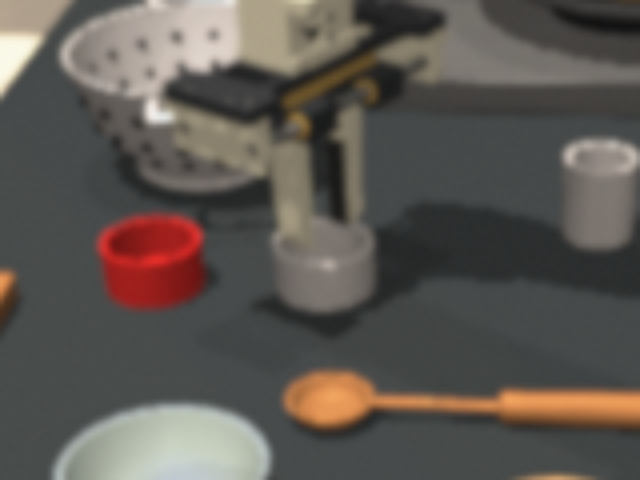

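Run:
```python
from h import *
s=read_state();print(s["time_s"],s["grip_width"],s["position"],s["force"])
t=[]
for n in("side","top"):
    c=read_camera(n);p=proj(c,np.array([s["position"],[.628,-.257,.034],[.628,-.257,0]]));print(n,p.round(1))
    g=p[1].astype(int);u,v=g[0]-50,g[1]-50
    k=cv2.resize(c["frame"][v:v+100,u:u+100],(400,400))
    for q in p:cv2.circle(k,tuple(((q-[u,v]+.5)*4).astype(int)),3,(255,0,255),-1)
    t.append(k)
cv2.imwrite("pics/b.png",np.hstack(t)[:,:,::-1])
```

```text
4.2 0.029454750497125863 [ 0.62867252 -0.25680196  0.01031481] [-0.24155242  0.02055541 -0.3516178 ]
side [[295.2 150.5]
 [295.  142.6]
 [295.7 153.9]]
top [[418.9 164.3]
 [421.  162.6]
 [418.2 165.3]]
```

View pics/b.png

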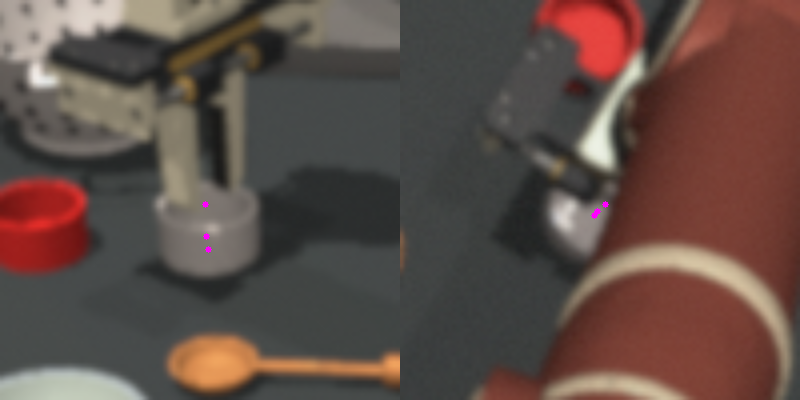

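Run:
```python
from h import *
s=read_state();print(s["time_s"],s["grip_width"],s["position"])
c=read_camera("side");p=proj(c,s["position"]+np.array([[0,0,0],[0,0,.0237],[0,0,.084]]))
u,v=int(p[0][0])-25,int(p[0][1])-38
k=cv2.resize(c["frame"][v:v+58,u:u+50],(500,580),interpolation=cv2.INTER_CUBIC)
for q in p:cv2.circle(k,tuple(((q-[u,v]+.5)*10).astype(int)),4,(255,0,255),-1)
h=((hull(c,"wide",.628,-.257)-[u,v]+.5)*10).astype(np.int32);cv2.polylines(k,[h],True,(0,255,255),1)
for r in(.033,.029):cv2.polylines(k,[((proj(c,circ(.628,-.257,r,.034))-[u,v]+.5)*10).astype(np.int32)],True,(0,255,0),1)
cv2.imwrite("pics/c.png",k[:,:,::-1])
```

```text
4.3 0.021743530839660026 [ 0.62865946 -0.25681142  0.0102865 ]
```

View pics/c.png

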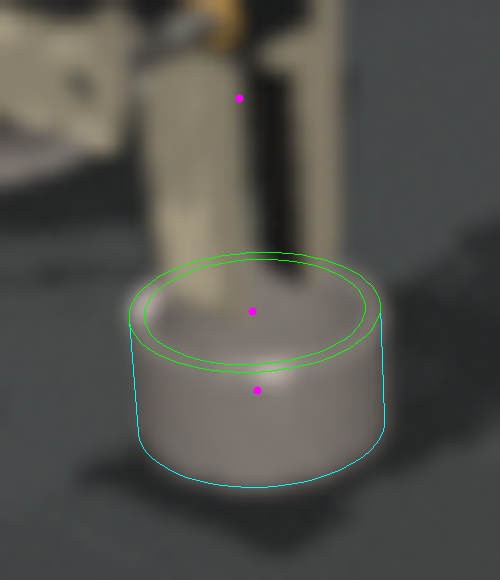

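The fingertips appear to end inside the rim ellipse, around (200,300) and (300,275), higher than the reported TCP. It looks as if they closed above the cup, which hasn't moved. I'll lift and measure the real tip position in the clear.

```bash
python3 -m inch '[[[0,0,-0.3,0,255],[0,0,-0.6,0,255],[0,0,-0.9,0,255],[0,0,-0.9,0,255]]]'
python3 -m inch '[[[-0.4,0,0,0,255],[-0.8,0,0,0,255],[-0.8,0,0,0,255],[-0.8,0,0,0,255]]]'
python3 go.py
python3 - <<'E'
from h import *
s=read_state();k=[]
for n in("side","top"):
    c=read_camera(n);p=proj(c,s["position"]+np.array([[0,0,0],[0,0,.03],[0,0,.084]]))
    u,v=int(p[0][0])-20,int(p[0][1])-32;print(n,u,v,p.round(1))
    t=cv2.resize(c["frame"][v:v+50,u:u+40],(400,500),interpolation=cv2.INTER_CUBIC)
    for q in p:cv2.circle(t,tuple(((q-[u,v]+.5)*10).astype(int)),3,(255,0,255),-1)
    k.append(t)
cv2.imwrite("pics/d.png",np.hstack(k)[:,:,::-1])
E
```

```text
time_s: 4.75
position: [0.632, -0.2586, 0.1056]
orientation: [0.001, 0.961, -0.276, 0.005]
force: [-0.1, -0.1, 0.2]
grip_width: 0.0004
finger_force: 0.0
time_s: 5.15
position: [0.5602, -0.2138, 0.1]
orientation: [-0.0, 0.961, -0.276, -0.0]
force: [0.6, -0.1, -0.0]
grip_width: 0.0004
finger_force: 0.0
t 5.15 pos [ 0.5602 -0.2138  0.1   ] ydir -122.01 zax [-8.e-04  6.e-04 -1.e+00] F [ 0.6 -0.1 -0. ] w 0.0004 g 0.0 q [ 0.2   0.64  0.21  1.69 -0.17  0.83 -1.64]
side 298 95 [[318.8 127.6]
 [318.6 116. ]
 [318.1  94. ]]
top 389 153 [[409.7 185.3]
 [412.2 183.3]
 [417.1 179.4]]
```

View pics/d.png

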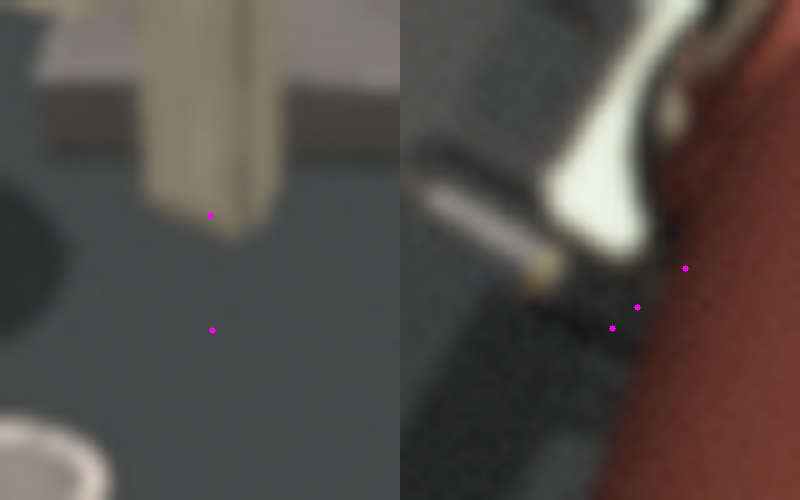

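The closed fingertip shows at about (212,220) in the left crop, on the marker for TCP + 30 mm. So the fingers seem to end about 30 mm short of the reported TCP. I'll check by lowering the closed fingers gently to touch the bare counter.

```bash
python3 -m inch '[[[0,0,0.3,0,255],[0,0,0.6,0,255],[0,0,0.8,0,255],[0,0,0.9,0,255],[0,0,0.95,0,255],[0,0,0.95,0,255]]]' | grep -E "pos|force: \["
python3 -m inch '[[[0,0,0.03,0,255],[0,0,0.06,0,255],[0,0,0.06,0,255]]]' | grep -E "pos|force: \["
python3 -m inch '[[[0,0,0.02,0,255],[0,0,0.04,0,255],[0,0,0.04,0,255]]]' | grep -E "pos|force: \["
```

```text
position: [0.5615, -0.2148, 0.0052]
force: [0.6, 0.2, -0.5]
position: [0.561, -0.2143, -0.0004]
force: [-0.2, 0.5, -0.4]
position: [0.5607, -0.2142, -0.0048]
force: [0.7, -0.4, -0.9]
```

No contact at −5 mm, so the tip really is higher than reported. I'll keep probing.

```bash
python3 -m inch '[[[0,0,0.05,0,255],[0,0,0.1,0,255],[0,0,0.15,0,255],[0,0,0.15,0,255]]]' | grep -E "pos|force: \["
python3 -m inch '[[[0,0,0.02,0,255],[0,0,0.03,0,255],[0,0,0.03,0,255]]]' | grep -E "pos|force: \["
python3 -m inch '[[[0,0,0.01,0,255],[0,0,0.02,0,255],[0,0,0.02,0,255]]]' | grep -E "pos|force: \["
```

```text
position: [0.5601, -0.214, -0.0207]
force: [-0.7, 0.1, -0.2]
position: [0.5609, -0.2143, -0.0227]
force: [0.1, -0.8, 0.0]
position: [0.5608, -0.2143, -0.0247]
force: [-0.4, -0.7, 0.9]
```

```bash
python3 -m inch '[[[0,0,0.01,0,255],[0,0,0.02,0,255],[0,0,0.02,0,255]]]' | grep -E "pos|force: \["
python3 -m inch '[[[0,0,0.01,0,255],[0,0,0.02,0,255],[0,0,0.02,0,255]]]' | grep -E "pos|force: \["
```

```text
position: [0.5608, -0.2143, -0.0268]
force: [0.9, 0.0, 0.3]
position: [0.561, -0.2144, -0.0279]
force: [-1.4, 0.8, 5.1]
```

The counter is touched at reported z ≈ −0.0275, so true tip z = reported z + 0.0275, which matches the image. I'll go back to the wide cup with that correction.

```bash
python3 -m inch '[[[0,0,-0.3,0,255],[0,0,-0.6,0,255],[0,0,-0.9,0,0],[0,0,-0.9,0,0]]]' >/dev/null
python3 -m inch '[[[0.4,0,0,0,0],[0.8,0,0,0,0],[0.8,0,0,0,0],[0.8,0,0,0,0],[0.8,0,0,0,0],[0.8,0,0,0,0],[0.8,0,0,0,0]]]' >/dev/null
python3 go.py .628 -.257 -.0175
```

```text
t 9.15 pos [ 0.6281 -0.2561  0.0615] ydir -122.01 zax [-6.e-04  7.e-04 -1.e+00] F [0.9 0.6 0.2] w 0.0681 g 0.0 q [ 0.24  0.8   0.2   1.47 -0.19  0.89 -1.62]
shift(x,y,z)/0.1: [0.005 0.009 0.79 ]
```

```bash
python3 -m inch '[[[0,0,0,0,0],[0,0,0,0,0],[0,0,0,0,0],[0,0,0,0,0]]]' >/dev/null
python3 -m inch '[[[0,0,0.25,0,0],[0,0,0.4,0,0],[0,0,0.55,0,0],[0,0,0.7,0,0],[0,0,0.79,0,0],[0,0,0.79,0,0]]]'
python3 -m inch '[[[0,0,0,0,255],[0,0,0,0,255],[0,0,0,0,255],[0,0,0,0,255],[0,0,0,0,255],[0,0,0,0,255],[0,0,0,0,255]]]' 15
python3 go.py
```

```text
time_s: 10.15
position: [0.6275, -0.2563, -0.0196]
orientation: [-0.0, 0.961, -0.276, -0.002]
force: [-1.0, -1.3, -0.3]
grip_width: 0.0927
finger_force: 0.0
time_s: 10.85
position: [0.6293, -0.2569, -0.0169]
orientation: [-0.0, 0.961, -0.276, 0.001]
force: [-0.8, 0.3, 4.0]
grip_width: 0.067
finger_force: 15.0
t 10.85 pos [ 0.6293 -0.2569 -0.0169] ydir -122.03 zax [ 1.2e-03 -3.0e-04 -1.0e+00] F [-0.8  0.3  4. ] w 0.067 g 15.0 q [ 0.26  0.89  0.18  1.51 -0.21  0.75 -1.61]
```

```bash
python3 -m inch '[[[0,0,-0.2,0,255],[0,0,-0.4,0,255],[0,0,-0.6,0,255],[0,0,-0.8,0,255],[0,0,-0.8,0,255]]]' | grep force
python3 go.py .468 .0105 .0625
```

```text
force: [-0.3, -0.3, -2.3]
finger_force: 15.0
t 11.35 pos [ 0.6304 -0.2578  0.0648] ydir -122.04 zax [ 0.0049 -0.0023 -1.    ] F [-0.3 -0.3 -2.3] w 0.0668 g 15.0 q [ 0.24  0.79  0.2   1.47 -0.19  0.89 -1.62]
shift(x,y,z)/0.1: [-2.8   -1.413  0.009]
```

```bash
python3 -m inch '[[[-0.25,-0.12,0,0,255],[-0.5,-0.24,0,0,255],[-0.75,-0.36,0,0,255],[-0.95,-0.47,0,0,255],[-0.95,-0.47,0,0,255]]]' | grep finger
python3 -m inch '[[[-0.25,-0.12,0,0,255],[-0.5,-0.24,0,0,255],[-0.75,-0.36,0,0,255],[-0.95,-0.47,0,0,255],[-0.95,-0.47,0,0,255]]]' | grep finger
python3 -m inch '[[[-0.25,-0.12,0,0,255],[-0.5,-0.24,0,0,255],[-0.75,-0.36,0,0,255],[-0.9,-0.47,0,0,255],[-0.9,-0.47,0,0,255],[-0.9,-0.47,0,0,255]]]' | grep finger
python3 go.py .468 .0105 -.0065
python3 - <<'E'
from h import *
s=read_state();c=read_camera("side");g=s["position"][:2];z0=s["position"][2]+.0275-.0106
f=fit({"side":c},"wide",g,z0,.006);print("held",f,"dxy from tcp",(f-g).round(4))
k=[];p=proj(c,[*g,z0])[0].astype(int);u,v=p[0]-40,p[1]-40
t=cv2.resize(c["frame"][v:v+80,u:u+80],(480,480),interpolation=cv2.INTER_CUBIC)
cv2.polylines(t,[((hull(c,"wide",*f,z0)-[u,v]+.5)*6).astype(np.int32)],True,(255,0,255),1);cv2.imwrite("pics/e.png",t[:,:,::-1])
E
```

```text
finger_force: 15.0
finger_force: 15.0
finger_force: 15.0
t 12.95 pos [0.4675 0.0097 0.0623] ydir -122.1 zax [ 0.0016 -0.0014 -1.    ] F [-0.1 -0.3 -0.6] w 0.0672 g 15.0 q [-0.23  0.54  0.23  2.09 -0.22  0.54 -1.97]
shift(x,y,z)/0.1: [-0.002 -0.01   0.688]
held [0.46472841 0.00785027] dxy from tcp [-0.0028 -0.0018]
```

View pics/e.png

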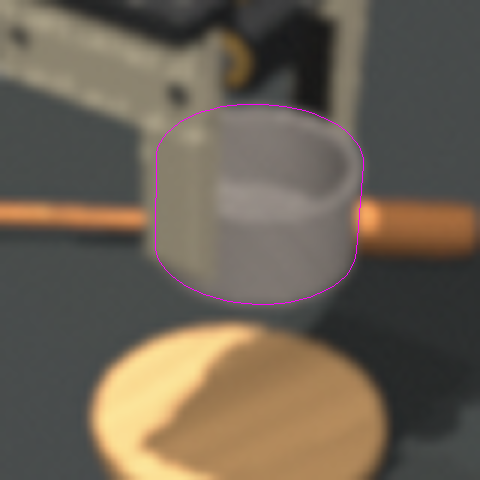

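The cup is held upright above the trivet; the trivet's centre is near (240,420) in the crop. Lowering it.

```bash
python3 -m inch '[[[0.01,-0.03,0.15,0,255],[0.01,-0.03,0.3,0,255],[0.01,-0.03,0.45,0,255],[0.01,-0.03,0.58,0,255],[0.01,-0.03,0.62,0,255],[0.01,-0.03,0.62,0,255]]]' | grep -E "pos|force"
python3 -m inch '[[[0,0,0.02,0,255],[0,0,0.03,0,255],[0,0,0.04,0,255],[0,0,0.05,0,255],[0,0,0.05,0,255]]]' | grep -E "pos|force"
python3 -m inch '[[[0,0,0.01,0,255],[0,0,0.02,0,255],[0,0,0.02,0,255]]]' | grep -E "pos|force"
python3 go.py .4695 .012 -.0075
```

```text
position: [0.469, 0.0118, -0.0001]
force: [0.2, 0.1, -0.4]
finger_force: 15.0
position: [0.4686, 0.0134, -0.0045]
force: [0.3, -0.8, -1.3]
finger_force: 15.0
position: [0.4685, 0.0133, -0.0067]
force: [-0.3, 0.1, -1.8]
finger_force: 15.0
t 14.4 pos [ 0.4685  0.0133 -0.0067] ydir -122.03 zax [-2.e-04  1.e-04 -1.e+00] F [-0.3  0.1 -1.8] w 0.0672 g 15.0 q [-0.18  0.67  0.16  2.13 -0.27  0.36 -1.93]
shift(x,y,z)/0.1: [0.015 0.006 0.008]
```

```bash
python3 -m inch '[[[0,0,0.01,0,255],[0,0,0.01,0,255]]]' | grep -E "pos|force"
python3 -m inch '[[[0,0,0.01,0,255],[0,0,0.01,0,255]]]' | grep -E "pos|force"
python3 -m inch '[[[0,0,0,0,90],[0,0,0,0,60],[0,0,0,0,30],[0,0,0,0,0],[0,0,0,0,0],[0,0,0,0,0]]]' | grep -E "pos|force|width"
```

```text
position: [0.4686, 0.0133, -0.007]
force: [-1.3, -0.1, 5.1]
finger_force: 15.0
position: [0.4686, 0.0133, -0.0071]
force: [-3.4, -0.5, 13.1]
finger_force: 15.0
position: [0.4685, 0.0133, -0.0088]
force: [-0.0, 0.1, -0.0]
grip_width: 0.0924
finger_force: 0.0
```

```bash
python3 -m inch '[[[0,0,-0.2,0,0],[0,0,-0.5,0,0],[0,0,-0.9,0,0],[0,0,-1,0,0],[0,0,-1,0,0]]]' | grep -E "pos"
python3 go.py .447 -.343 .10
python3 - <<'E'
from h import *
C={n:read_camera(n) for n in("side",)}
print(fit(C,"wide",(.468,.0115),.01))
E
```

```text
position: [0.4698, 0.0134, 0.0927]
t 15.9 pos [0.4698 0.0134 0.0927] ydir -122.02 zax [ 3.8e-03  5.0e-04 -1.0e+00] F [0.6 1.3 0.1] w 0.0927 g 0.0 q [-0.25  0.49  0.26  2.05 -0.21  0.62 -1.99]
shift(x,y,z)/0.1: [ 1.697  3.142 -0.075]
[0.4664 0.0115]
```

```bash
python3 -m inch '[[[0.2,0.4,-0.1,0,0],[0.4,0.8,-0.1,0,0],[0.42,0.8,-0.1,0,0]]]' | grep -E "pos"
python3 -m inch '[[[0.2,0.4,0,0,0],[0.4,0.8,0,0,0],[0.43,0.8,0,0,0]]]' | grep -E "pos"
python3 -m inch '[[[0.2,0.4,0,0,0],[0.4,0.8,0,0,0],[0.42,0.8,0,0,0]]]' | grep -E "pos"
python3 -m inch '[[[0.2,0.4,0,0,0],[0.4,0.74,0,0,0],[0.43,0.74,0,0,0],[0.43,0.74,0,0,0]]]' | grep -E "pos"
python3 go.py .447 -.343 .0085
python3 - <<'E'
from h import *
C={n:read_camera(n) for n in("top","side",)}
for k in C: print(k,fit({k:C[k]},"wide",(.468,.0115),.01),fit({k:C[k]},"trivet",(.468,.0115),hullside=k=="top"))
E
```

```text
position: [0.4594, -0.084, 0.1002]
position: [0.4532, -0.1743, 0.1]
position: [0.4464, -0.2641, 0.1001]
position: [0.446, -0.342, 0.0996]
t 17.25 pos [ 0.446  -0.342   0.0996] ydir -122.08 zax [-0.0021  0.0026 -1.    ] F [ 0.3  0.8 -0.7] w 0.0933 g 0.0 q [ 0.47  0.59  0.23  1.79 -0.18  0.78 -1.34]
shift(x,y,z)/0.1: [0.017 0.004 0.911]
top [0.4672 0.0133] [0.4686 0.0109]
side [0.466  0.0117] [0.4676 0.0125]
```

```bash
python3 -m inch '[[[0.017,0,0.25,0,0],[0.017,0,0.5,0,0],[0.017,0,0.7,0,0],[0.017,0,0.85,0,0],[0.017,0,0.91,0,0],[0.017,0,0.91,0,0]]]' | grep -E "pos|force"
python3 -m inch '[[[0,0,0,0,80],[0,0,0,0,255],[0,0,0,0,255],[0,0,0,0,255],[0,0,0,0,255],[0,0,0,0,255],[0,0,0,0,255],[0,0,0,0,255]]]' 15| grep -E "pos|force|width"
python3 go.py
python3 -m inch '[[[0,0,-0.2,0,255],[0,0,-0.4,0,255],[0,0,-0.6,0,255],[0,0,-0.75,0,255],[0,0,-0.75,0,255],[0,0,-0.75,0,255]]]' | grep -E "pos|force|width"
python3 go.py .467 .0135 .0835
```

```text
position: [0.4476, -0.3419, 0.0095]
force: [0.3, -0.6, 0.0]
finger_force: 0.0
position: [0.4478, -0.3438, 0.0106]
force: [0.1, 1.3, 2.4]
grip_width: 0.05
finger_force: 15.0
t 18.75 pos [ 0.4478 -0.3438  0.0106] ydir -122.03 zax [ 4.e-04  3.e-04 -1.e+00] F [0.1 1.3 2.4] w 0.05 g 15.0 q [ 0.5   0.73  0.18  1.85 -0.22  0.58 -1.3 ]
position: [0.4471, -0.3437, 0.0848]
force: [-0.1, -0.2, -1.1]
grip_width: 0.0499
finger_force: 15.0
t 19.35 pos [ 0.4471 -0.3437  0.0848] ydir -122.04 zax [-8.e-04  5.e-04 -1.e+00] F [-0.1 -0.2 -1.1] w 0.0499 g 15.0 q [ 0.47  0.62  0.22  1.8  -0.19  0.74 -1.33]
shift(x,y,z)/0.1: [-1.726 -3.134  0.015]
```

```bash
python3 -m inch '[[[-0.1,-0.25,0,0,255],[-0.2,-0.5,0,0,255],[-0.35,-0.75,0,0,255],[-0.43,-0.8,0,0,255],[-0.43,-0.8,0,0,255]]]' | grep -E "finger"
python3 -m inch '[[[-0.1,-0.25,0,0,255],[-0.2,-0.5,0,0,255],[-0.35,-0.75,0,0,255],[-0.43,-0.8,0,0,255],[-0.43,-0.8,0,0,255]]]' | grep -E "finger"
python3 -m inch '[[[-0.1,-0.25,0,0,255],[-0.2,-0.5,0,0,255],[-0.35,-0.75,0,0,255],[-0.43,-0.8,0,0,255],[-0.43,-0.8,0,0,255]]]' | grep -E "finger"
python3 -m inch '[[[-0.1,-0.25,0,0,255],[-0.2,-0.5,0,0,255],[-0.35,-0.7,0,0,255],[-0.43,-0.73,0,0,255],[-0.43,-0.73,0,0,255],[-0.43,-0.73,0,0,255],[-0.43,-0.73,0,0,255]]]' | grep -E "finger"
python3 go.py .467 .0135 .0258
python3 - <<'E'
from h import *
s=read_state();c=read_camera("side");g=s["position"][:2];z0=s["position"][2]+.0275-.0381
f=fit({"side":c},"middle",g,z0,.006);w=fit({"side":c},"wide",(.466,.012),.01,.005);print("held",f,"wide",w,"dxy from tcp",(f-g).round(4))
p=proj(c,[*g,z0])[0].astype(int);u,v=p[0]-40,p[1]-45
t=cv2.resize(c["frame"][v:v+80,u:u+80],(560,560),interpolation=cv2.INTER_CUBIC)
for n,q,z in(("middle",f,z0),("wide",w,.01)):cv2.polylines(t,[((hull(c,n,*q,z)-[u,v]+.5)*7).astype(np.int32)],True,(255,0,255),1)
cv2.imwrite("pics/f.png",t[:,:,::-1])
E
```

```text
finger_force: 15.0
finger_force: 15.0
finger_force: 15.0
finger_force: 15.0
t 21.55 pos [0.468  0.0102 0.0856] ydir -122.24 zax [ 6.0e-04 -1.2e-03 -1.0e+00] F [-0.6  0.4 -1.3] w 0.0498 g 15.0 q [-0.26  0.5   0.27  2.06 -0.23  0.6  -1.97]
shift(x,y,z)/0.1: [-0.027 -0.023  0.597]
held [0.47261632 0.00476765] wide [0.4664 0.0116] dxy from tcp [ 0.0046 -0.0054]
```

View pics/f.png

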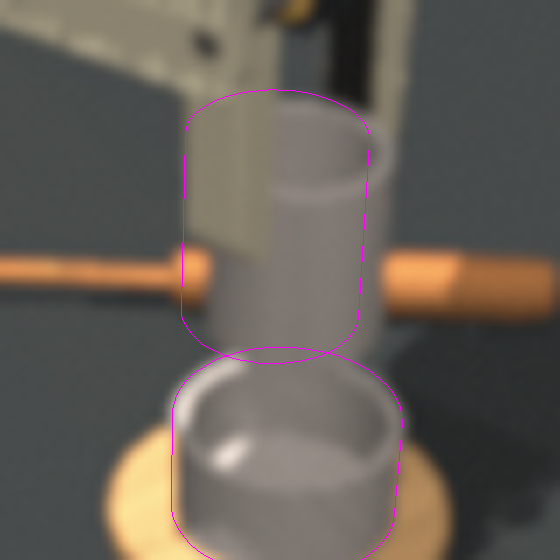

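The middle cup hangs upright over the wide cup: body columns about 205–385, against wide cup rim columns 172–403, nearly concentric. The automatic held-cup fit locked onto the finger, so I'm ignoring it and using the edge columns plus the grasp records.

```bash
python3 -m inch '[[[-0.006,-0.025,0.08,0,255],[-0.006,-0.025,0.16,0,255],[-0.006,-0.025,0.22,0,255],[-0.006,-0.025,0.22,0,255],[-0.006,-0.025,0.22,0,255]]]' | grep -E "pos"
python3 go.py .4688 .0127 .0258
```

```text
position: [0.4684, 0.0149, 0.063]
t 22.1 pos [0.4684 0.0149 0.063 ] ydir -122.04 zax [-8.e-04 -1.e-04 -1.e+00] F [-0.   1.3 -1.5] w 0.0502 g 15.0 q [-0.25  0.54  0.25  2.08 -0.25  0.55 -1.95]
shift(x,y,z)/0.1: [0.015 0.017 0.372]
```

```bash
python3 -m inch '[[[0.015,0.017,0.03,0,255],[0.015,0.017,0.06,0,255],[0.015,0.017,0.08,0,255],[0.015,0.017,0.08,0,255],[0.015,0.017,0.08,0,255]]]' | grep -E "pos|force"
python3 -m inch '[[[0,0,0.02,0,255],[0,0,0.04,0,255],[0,0,0.06,0,255],[0,0,0.08,0,255],[0,0,0.08,0,255]]]' | grep -E "pos|force"
python3 go.py .4688 .0127 .0258
python3 - <<'E'
from h import *
s=read_state();c=read_camera("side");g=s["position"][:2]
u,v=proj(c,[*g,.04])[0].astype(int)-[35,40]
t=cv2.resize(c["frame"][v:v+70,u:u+70],(560,560),interpolation=cv2.INTER_CUBIC)
cv2.imwrite("pics/g.png",t[:,:,::-1])
E
```

```text
position: [0.469, 0.0128, 0.0554]
force: [-0.3, 0.6, -0.4]
finger_force: 15.0
position: [0.4687, 0.0128, 0.0471]
force: [-0.2, 0.3, -1.2]
finger_force: 15.0
t 23.1 pos [0.4687 0.0128 0.0471] ydir -122.03 zax [-7.e-04  1.e-04 -1.e+00] F [-0.2  0.3 -1.2] w 0.0501 g 15.0 q [-0.23  0.57  0.23  2.09 -0.26  0.51 -1.94]
shift(x,y,z)/0.1: [0.001 0.001 0.213]
```

View pics/g.png

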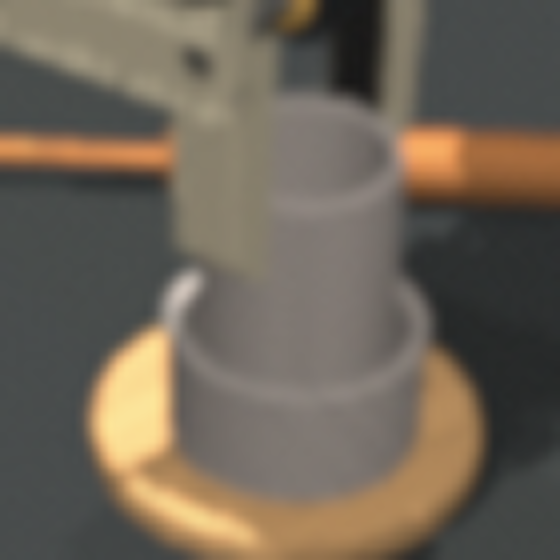

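The middle cup has entered the wide cup's mouth and is centred: columns 203–392 inside 170–430. Lowering it to seat.

```bash
python3 -m inch '[[[0,0,0.05,0,255],[0,0,0.1,0,255],[0,0,0.15,0,255],[0,0,0.18,0,255],[0,0,0.19,0,255],[0,0,0.19,0,255]]]' | grep -E "pos|force"
python3 -m inch '[[[0,0,0.01,0,255],[0,0,0.02,0,255],[0,0,0.02,0,255]]]' | grep -E "pos|force"
python3 -m inch '[[[0,0,0.01,0,255],[0,0,0.01,0,255]]]' | grep -E "pos|force"
```

```text
position: [0.4689, 0.0128, 0.0282]
force: [0.1, 0.4, -1.2]
finger_force: 15.0
position: [0.469, 0.0128, 0.0264]
force: [0.5, 0.5, -1.7]
finger_force: 15.0
position: [0.4691, 0.0128, 0.0255]
force: [-0.2, 0.3, -0.3]
finger_force: 15.0
```

```bash
python3 -m inch '[[[0,0,0.01,0,255],[0,0,0.01,0,255]]]' | grep -E "pos|force"
python3 -m inch '[[[0,0,0.005,0,255],[0,0,0.005,0,255]]]' | grep -E "pos|force"
```

```text
position: [0.4691, 0.0128, 0.0254]
force: [-2.1, -0.2, 8.6]
finger_force: 15.0
position: [0.4692, 0.0128, 0.0254]
force: [-2.2, 0.1, 13.3]
finger_force: 15.0
```

```bash
python3 -m inch '[[[0,0,0,0,130],[0,0,0,0,100],[0,0,0,0,60],[0,0,0,0,0],[0,0,0,0,0],[0,0,0,0,0],[0,0,0,0,0]]]' | grep -E "pos|force|width"
python3 -m inch '[[[0,0,-0.2,0,0],[0,0,-0.5,0,0],[0,0,-0.85,0,0],[0,0,-0.95,0,0],[0,0,-0.95,0,0]]]' | grep -E "pos"
python3 go.py .6195 .220 .12
```

```text
position: [0.4689, 0.0128, 0.0237]
force: [-0.3, 0.9, 0.5]
grip_width: 0.0907
finger_force: 0.0
position: [0.47, 0.0129, 0.12]
t 25.85 pos [0.47   0.0129 0.12  ] ydir -122.02 zax [ 3.4e-03  5.0e-04 -1.0e+00] F [ 0.9 -0.2 -0.8] w 0.0928 g 0.0 q [-0.29  0.45  0.3   2.02 -0.2   0.69 -1.99]
shift(x,y,z)/0.1: [ 0.169 -2.549  0.007]
```

```bash
python3 -m inch '[[[0.03,-0.4,0,0,0],[0.06,-0.85,0,0,0],[0.06,-0.85,0,0,0]]]' | grep -E "pos"
python3 -m inch '[[[0.03,-0.4,0,0,0],[0.06,-0.85,0,0,0],[0.06,-0.85,0,0,0]]]' | grep -E "pos"
python3 -m inch '[[[0.03,-0.4,0,0,0],[0.05,-0.85,0,0,0],[0.05,-0.85,0,0,0],[0.05,-0.85,0,0,0],[0.05,-0.85,0,0,0]]]' | grep -E "pos"
python3 go.py .6195 .220 .0325
python3 - <<'E'
from h import *
C={n:read_camera(n) for n in("top","side",)}
for k in C: print(k,"mid",fit({k:C[k]},"middle",(.468,.0125),.015,.006,False),"wide",fit({k:C[k]},"wide",(.467,.0125),.01,.005),"narrow",fit({k:C[k]},"narrow",(.619,.220),0,.006))
E
```

```text
position: [0.5212, 0.0886, 0.1168]
position: [0.5704, 0.1575, 0.1163]
position: [0.6175, 0.2173, 0.1176]
t 26.95 pos [0.6175 0.2173 0.1176] ydir -122.17 zax [-0.0028 -0.0024 -1.    ] F [ 0.1 -1.  -1.3] w 0.0929 g 0.0 q [-0.54  0.71  0.3   1.5  -0.23  0.97 -2.31]
shift(x,y,z)/0.1: [ 0.003 -0.036  0.851]
top mid [0.4648 0.0165] wide [0.4608 0.0089] narrow [0.6208 0.2208]
side mid [0.4672 0.0145] wide [0.4662 0.0149] narrow [0.6184 0.2206]
```

```bash
python3 -m inch '[[[0,-0.01,0,0,0],[0,-0.01,0,0,0]]]' | grep -E "pos"
python3 go.py .6195 .2205 .0325
```

```text
position: [0.6191, 0.2202, 0.1192]
t 27.25 pos [0.6191 0.2202 0.1192] ydir -122.09 zax [ 2.e-04  2.e-04 -1.e+00] F [0.1 0.2 0.7] w 0.0928 g 0.0 q [-0.54  0.71  0.3   1.49 -0.23  0.97 -2.31]
shift(x,y,z)/0.1: [ 0.002 -0.004  0.867]
```

```bash
python3 -m inch '[[[0,0,0.25,0,0],[0,0,0.5,0,0],[0,0,0.7,0,0],[0,0,0.82,0,0],[0,0,0.87,0,0],[0,0,0.87,0,0]]]' | grep -E "pos|force"
python3 -m inch '[[[0,0,0,0,100],[0,0,0,0,160],[0,0,0,0,255],[0,0,0,0,255],[0,0,0,0,255],[0,0,0,0,255],[0,0,0,0,255],[0,0,0,0,255]]]' 15| grep -E "pos|force|width"
python3 -m inch '[[[0,0,0,0,255],[0,0,0,0,255],[0,0,0,0,255]]]' | grep -E "pos|force|width"
python3 go.py
```

```text
position: [0.6192, 0.2207, 0.0317]
force: [0.3, 0.5, 0.4]
finger_force: 0.0
position: [0.6192, 0.2208, 0.0319]
force: [0.2, -0.4, 0.1]
grip_width: 0.0344
finger_force: 15.0
position: [0.6192, 0.2208, 0.0319]
force: [0.5, 0.5, 0.2]
grip_width: 0.0348
finger_force: 15.0
t 28.95 pos [0.6192 0.2208 0.0319] ydir -122.04 zax [ 0.e+00  1.e-04 -1.e+00] F [0.5 0.5 0.2] w 0.0348 g 15.0 q [-0.52  0.81  0.26  1.56 -0.27  0.8  -2.28]
```

```bash
python3 -m inch '[[[0,0,-0.2,0,255],[0,0,-0.4,0,255],[0,0,-0.7,0,255],[0,0,-0.95,0,255],[0,0,-1,0,255],[0,0,-1,0,255]]]' | grep -E "pos|force"
python3 -m inch '[[[-0.03,0.25,-0.05,0,255],[-0.06,0.5,-0.1,0,255],[-0.06,0.75,-0.1,0,255],[-0.06,0.84,-0.1,0,255],[-0.06,0.84,-0.1,0,255]]]' | grep -E "finger"
python3 -m inch '[[[-0.03,0.25,0,0,255],[-0.06,0.5,0,0,255],[-0.06,0.75,0,0,255],[-0.06,0.84,0,0,255],[-0.06,0.84,0,0,255]]]' | grep -E "finger"
python3 -m inch '[[[-0.03,0.25,0,0,255],[-0.06,0.5,0,0,255],[-0.06,0.75,0,0,255],[-0.06,0.86,0,0,255],[-0.06,0.86,0,0,255],[-0.06,0.86,0,0,255],[-0.06,0.86,0,0,255]]]' | grep -E "finger"
python3 go.py .468 .0133 .108
```

```text
position: [0.6194, 0.2208, 0.1323]
force: [-1.1, 0.9, -0.9]
finger_force: 15.0
finger_force: 15.0
finger_force: 15.0
finger_force: 15.0
t 31.25 pos [0.4704 0.0167 0.1418] ydir -121.89 zax [ 1.e-03  8.e-04 -1.e+00] F [-0.5 -0.1 -1.2] w 0.0345 g 15.0 q [-0.31  0.42  0.32  2.   -0.19  0.75 -2.01]
shift(x,y,z)/0.1: [-0.002  0.042  0.338]
```

```bash
python3 -m inch '[[[0,0.02,0.1,0,255],[0,0.03,0.2,0,255],[0,0.03,0.28,0,255],[0,0.03,0.28,0,255],[0,0.03,0.28,0,255],[0,0.03,0.28,0,255]]]' | grep -E "pos|force"
python3 go.py .468 .0133 .108
python3 - <<'E'
from h import *
s=read_state();c=read_camera("side");g=s["position"][:2]
u,v=proj(c,[*g,.075])[0].astype(int)-[35,40]
t=cv2.resize(c["frame"][v:v+90,u:u+70],(466,600),interpolation=cv2.INTER_CUBIC)
cv2.imwrite("pics/i.png",t[:,:,::-1])
E
```

```text
position: [0.4679, 0.0124, 0.114]
force: [0.2, -0.3, -0.3]
finger_force: 15.0
t 31.85 pos [0.4679 0.0124 0.114 ] ydir -122.04 zax [ 5.e-04  0.e+00 -1.e+00] F [ 0.2 -0.3 -0.3] w 0.0346 g 15.0 q [-0.29  0.46  0.3   2.03 -0.21  0.68 -1.98]
shift(x,y,z)/0.1: [-0.004 -0.008  0.06 ]
```

View pics/i.png

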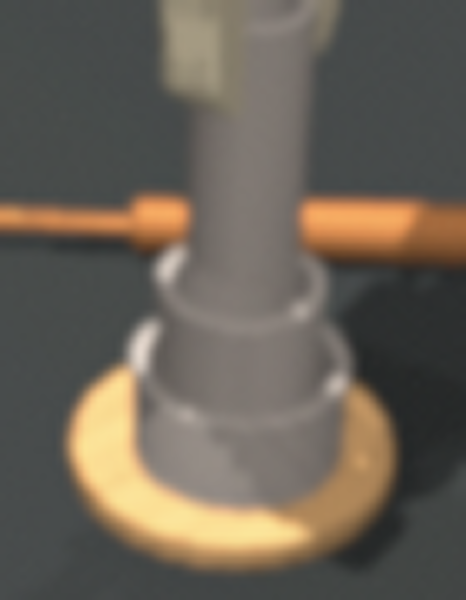

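The narrow cup hangs centred above the middle cup: columns 192–298 against rim columns 157–327. I'll lower it in stages and watch the force.

```bash
python3 -m inch '[[[-0.003,-0.006,0.04,0,255],[-0.003,-0.006,0.08,0,255],[-0.003,-0.006,0.12,0,255],[-0.003,-0.006,0.14,0,255],[-0.003,-0.006,0.14,0,255]]]' | grep -E "pos|force"
python3 -m inch '[[[0,0,0.04,0,255],[0,0,0.08,0,255],[0,0,0.12,0,255],[0,0,0.16,0,255],[0,0,0.2,0,255],[0,0,0.2,0,255]]]' | grep -E "pos|force"
python3 go.py .468 .0133 .0519
```

```text
position: [0.4673, 0.0131, 0.0995]
force: [0.6, 0.8, -1.0]
finger_force: 15.0
position: [0.4672, 0.0131, 0.0793]
force: [-0.3, 0.3, -0.8]
finger_force: 15.0
t 33.0 pos [0.4672 0.0131 0.0793] ydir -122.04 zax [-0.0013 -0.     -1.    ] F [-0.3  0.3 -0.8] w 0.0347 g 15.0 q [-0.26  0.51  0.27  2.07 -0.24  0.59 -1.95]
shift(x,y,z)/0.1: [ 0.006 -0.006  0.274]
```

```bash
python3 -m inch '[[[0.005,-0.003,0.05,0,255],[0.005,-0.003,0.1,0,255],[0.005,-0.003,0.15,0,255],[0.005,-0.003,0.2,0,255],[0.005,-0.003,0.24,0,255],[0.005,-0.003,0.24,0,255]]]' | grep -E "pos|force"
python3 -m inch '[[[0,0,0.01,0,255],[0,0,0.02,0,255],[0,0,0.02,0,255]]]' | grep -E "pos|force"
python3 -m inch '[[[0,0,0.01,0,255],[0,0,0.01,0,255]]]' | grep -E "pos|force"
```

```text
position: [0.4678, 0.0131, 0.0552]
force: [0.4, -0.7, -1.9]
finger_force: 15.0
position: [0.4683, 0.0132, 0.0539]
force: [0.7, 0.2, -1.6]
finger_force: 15.0
position: [0.4682, 0.0132, 0.0529]
force: [-0.7, -1.3, -0.5]
finger_force: 15.0
```

```bash
python3 -m inch '[[[0,0,0.01,0,255],[0,0,0.01,0,255]]]' | grep -E "pos|force"
python3 -m inch '[[[0,0,0.01,0,255],[0,0,0.01,0,255]]]' | grep -E "pos|force"
```

```text
position: [0.4682, 0.0131, 0.0518]
force: [-0.1, -1.0, -0.1]
finger_force: 15.0
position: [0.4685, 0.0131, 0.0517]
force: [-1.4, 0.9, 7.6]
finger_force: 15.0
```

```bash
python3 -m inch '[[[0,0,0,0,180],[0,0,0,0,150],[0,0,0,0,110],[0,0,0,0,60],[0,0,0,0,40],[0,0,0,0,40],[0,0,0,0,40],[0,0,0,0,40]]]' | grep -E "pos|force|width"
python3 -m inch '[[[0,0,-0.2,0,40],[0,0,-0.4,0,40],[0,0,-0.7,0,40],[0,0,-0.85,0,40],[0,0,-0.85,0,40]]]' | grep -E "pos"
python3 -m inch '[[[0,-0.5,0,0,40],[0,-0.85,0,0,40],[0,-0.85,0,-0.05,40],[0,-0.85,0,-0.1,40],[0,-0.85,0,-0.15,40],[0,-0.85,0,-0.2,40],[0,-0.85,0,-0.24,40],[0,-0.85,0,-0.24,40]]]' | grep -E "pos"
python3 -m inch '[[[0,0,0,-0.04,40],[0,0,0,-0.077,40],[0,0,0,-0.077,40]]]' | grep -E "pos"
python3 go.py .4165 .293 .10
```

```text
position: [0.4682, 0.0131, 0.0508]
force: [-0.8, -0.3, 0.0]
grip_width: 0.0776
finger_force: 0.0
position: [0.4699, 0.0131, 0.1378]
position: [0.5124, 0.085, 0.1346]
position: [0.5128, 0.0851, 0.1351]
t 36.9 pos [0.5128 0.0851 0.1351] ydir -65.15 zax [-1.6e-03  2.0e-04 -1.0e+00] F [-0.6 -0.2  0.9] w 0.0781 g 0.0 q [-0.23  0.48  0.03  1.87 -0.02  0.79 -1.32]
shift(x,y,z)/0.1: [ 1.000e-03 -2.291e+00  3.530e-01]
```

```bash
python3 -m inch '[[[0,-0.4,0,0,80],[0,-0.76,0,0,80],[0,-0.76,0,0,80]]]' | grep -E "pos"
python3 -m inch '[[[0,-0.4,0,0,80],[0,-0.76,0,0,80],[0,-0.76,0,0,80]]]' | grep -E "pos"
python3 -m inch '[[[0,-0.4,0.3,0,80],[0,-0.77,0.5,0,80],[0,-0.77,0.5,0,80],[0,-0.77,0.5,0,80],[0,-0.77,0.5,0,80]]]' | grep -E "pos"
python3 go.py .4165 .293 -.015
python3 - <<'E'
from h import *
C={n:read_camera(n) for n in("top","side",)}
for k in C: print(k,"nar",fit({k:C[k]},"narrow",(.468,.0135),.020,.007,False),"mid",fit({k:C[k]},"middle",(.468,.0135),.015,.006,False),"wide",fit({k:C[k]},"wide",(.467,.0125),.01,.006,False))
k="side";c=C[k];print("lid",fit({k:c},"lid",(.4165,.293),0,.006,False))
t=[]
for k,n in (("side",(.4676,.0125,.05)),("top",(.4676,.0125,.05))):
    u,v=proj(C[k],n)[0].astype(int)-[30,42];t.append(cv2.resize(C[k]["frame"][v:v+84,u:u+60],(400,560),interpolation=cv2.INTER_CUBIC))
cv2.imwrite("pics/j.png",np.hstack(t)[:,:,::-1])
E
```

```text
position: [0.4781, 0.1601, 0.1353]
position: [0.4463, 0.2283, 0.1355]
position: [0.4179, 0.2909, 0.0861]
t 38.0 pos [0.4179 0.2909 0.0861] ydir -65.22 zax [ 0.0011 -0.001  -1.    ] F [ 0.3 -0.6 -0.2] w 0.0639 g 0.0 q [-0.67  0.54  0.02  1.95 -0.02  0.65 -1.77]
shift(x,y,z)/0.1: [-0.004 -0.026  1.011]
top nar [0.4638 0.0157] mid [0.4608 0.0063] wide [0.4672 0.0123]
side nar [0.4758 0.0217] mid [0.4698 0.0207] wide [0.4686 0.0143]
lid [0.4157 0.294 ]
```

View pics/j.png

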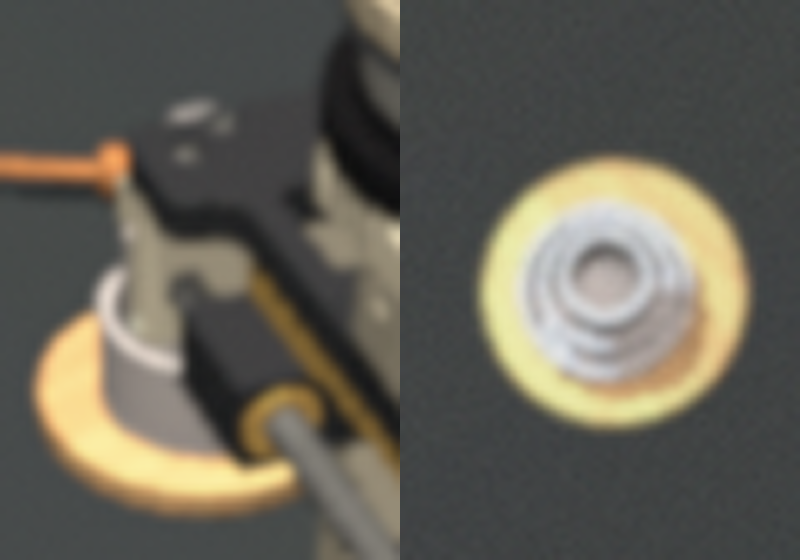

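Top view: the three cups are nested and concentric on the trivet, with the narrow rim centre near crop (609,283). The side view is blocked by the gripper. Grasping the lid next.

```bash
python3 -m inch '[[[-0.005,-0.015,0.3,0,80],[-0.005,-0.015,0.6,0,80],[-0.005,-0.015,0.7,0,80],[-0.005,-0.015,0.7,0,80],[-0.005,-0.015,0.7,0,80]]]' | grep -E "pos"
python3 go.py .4165 .293 -.015
python3 - <<'E'
from h import *
c=read_camera("top");u,v=proj(c,(.4676,.0125,.05))[0].astype(int)-[30,42]
p=np.array([u,v])+np.array([209,283])/6.667-.5;print(p,"narrow rim ray",ray(c,p,.104))
p=np.array([u,v])+np.array([215,293])/6.667-.5;print("trivet",ray(c,p,.01))
G=cv2.cvtColor(c["frame"],cv2.COLOR_RGB2GRAY)
E
```

```text
position: [0.4164, 0.2938, 0.0168]
t 38.6 pos [0.4164 0.2938 0.0168] ydir -65.04 zax [ 1.5e-03  9.0e-04 -1.0e+00] F [-0.   0.2 -0.3] w 0.0639 g 0.0 q [-0.67  0.65  0.02  2.   -0.02  0.49 -1.77]
shift(x,y,z)/0.1: [-0.004  0.008  0.318]
[314.84843258 225.94787761] narrow rim ray [0.46585492 0.01186573]
trivet [0.46844609 0.01065964]
```

```bash
python3 -m inch '[[[0,0.005,0.1,0,80],[0,0.005,0.2,0,80],[0,0.005,0.28,0,80],[0,0.005,0.31,0,80],[0,0.005,0.31,0,80]]]' | grep -E "pos|force"
python3 -m inch '[[[0,0,0,0,160],[0,0,0,0,255],[0,0,0,0,255],[0,0,0,0,255],[0,0,0,0,255],[0,0,0,0,255],[0,0,0,0,255],[0,0,0,0,255]]]' 12| grep -E "pos|force|width"
python3 -m inch '[[[0,0,0,0,255],[0,0,0,0,255]]]' | grep -E "pos|force|width"
python3 go.py
python3 -m inch '[[[0,0,-0.2,0,255],[0,0,-0.4,0,255],[0,0,-0.7,0,255],[0,0,-0.95,0,255],[0,0,-1,0,255],[0,0,-1,0,255]]]' | grep -E "pos|force|width"
python3 -m inch '[[[0,0,-0.3,0,255],[0,0,-0.55,0,255],[0,0,-0.55,0,255],[0,0,-0.55,0,255],[0,0,-0.55,0,255]]]' | grep -E "pos|force|width"
python3 go.py .468 .0135 .13
python3 - <<'E'
from h import *
s=read_state();c=read_camera("side");g=s["position"]
u,v=proj(c,g+[0,0,.0275])[0].astype(int)-[30,30]
t=cv2.resize(c["frame"][v:v+60,u:u+60],(480,480),interpolation=cv2.INTER_CUBIC)
cv2.imwrite("pics/k.png",t[:,:,::-1])
E
```

```text
position: [0.4151, 0.2931, -0.0159]
force: [0.2, 0.1, 0.1]
finger_force: 0.0
position: [0.4156, 0.2934, -0.0151]
force: [-0.6, -0.4, 1.4]
grip_width: 0.0158
finger_force: 12.0
position: [0.4156, 0.2934, -0.0151]
force: [-0.2, -0.2, -0.1]
grip_width: 0.0159
finger_force: 12.0
t 40.15 pos [ 0.4156  0.2934 -0.0151] ydir -64.98 zax [ 0.e+00  1.e-04 -1.e+00] F [-0.2 -0.2 -0.1] w 0.0159 g 12.0 q [-0.67  0.71  0.01  2.02 -0.02  0.41 -1.77]
position: [0.4158, 0.2936, 0.0853]
force: [0.2, -0.1, -0.7]
grip_width: 0.0156
finger_force: 12.0
position: [0.4143, 0.2925, 0.1379]
force: [-0.4, 0.1, -1.2]
grip_width: 0.0156
finger_force: 12.0
t 41.25 pos [0.4143 0.2925 0.1379] ydir -64.97 zax [-0.0034 -0.0025 -1.    ] F [-0.4  0.1 -1.2] w 0.0156 g 12.0 q [-0.67  0.46  0.02  1.9  -0.02  0.79 -1.78]
shift(x,y,z)/0.1: [-0.694  2.755  0.085]
```

View pics/k.png

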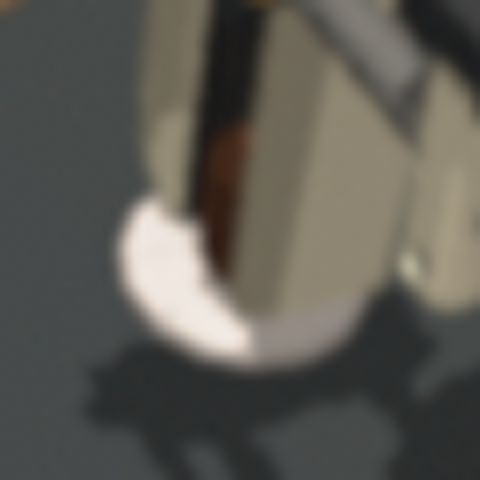

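The lid is held level by its knob. Carrying it to the stack.

```bash
python3 -m inch '[[[-0.05,0.25,0,0,255],[-0.1,0.5,0,0,255],[-0.2,0.75,0,0,255],[-0.23,0.92,0,0,255],[-0.23,0.92,0,0,255]]]' | grep -E "finger"
python3 -m inch '[[[-0.05,0.25,0,0,255],[-0.1,0.5,0,0,255],[-0.2,0.75,0,0,255],[-0.23,0.92,0,0,255],[-0.23,0.92,0,0,255]]]' | grep -E "finger"
python3 -m inch '[[[-0.05,0.25,0,0,255],[-0.1,0.5,0,0,255],[-0.2,0.75,0,0,255],[-0.23,0.92,0,0,255],[-0.23,0.92,0,0,255],[-0.23,0.92,0,0,255],[-0.23,0.92,0,0,255]]]' | grep -E "finger"
python3 go.py .4675 .0127 .095
```

```text
finger_force: 12.0
finger_force: 12.0
finger_force: 12.0
t 43.0 pos [0.4696 0.0167 0.1397] ydir -64.77 zax [-6.0e-04  1.4e-03 -1.0e+00] F [ 0.3  0.3 -1. ] w 0.0156 g 12.0 q [-0.11  0.41  0.04  1.99 -0.03  0.74 -1.18]
shift(x,y,z)/0.1: [-0.036  0.028  0.446]
```

```bash
python3 -m inch '[[[-0.03,0.015,0.15,0,255],[-0.03,0.015,0.3,0,255],[-0.03,0.015,0.35,0,255],[-0.03,0.015,0.35,0,255],[-0.03,0.015,0.35,0,255]]]' | grep -E "pos|force"
python3 -m inch '[[[0,0,0,0,255],[0,0,0,0,255]]]' | grep -E "pos|force"
python3 go.py .4675 .0127 .084
python3 - <<'E'
from h import *
s=read_state();c=read_camera("side");g=s["position"]
u,v=proj(c,[.4675,.0127,.1])[0].astype(int)-[25,25]
t=cv2.resize(c["frame"][v:v+60,u:u+50],(500,600),interpolation=cv2.INTER_CUBIC)
cv2.imwrite("pics/l.png",t[:,:,::-1])
# numeric: gradient columns at disc height and narrow wall
f=cv2.cvtColor(c["frame"],cv2.COLOR_RGB2GRAY).astype(int)
for z in (.11,.095,.085):
    p=proj(c,[.4675,.0127,z])[0];r=int(round(p[1]));x=int(p[0]);print(z,p.round(1),f[r,x-16:x+17])
E
```

```text
position: [0.4681, 0.0122, 0.1053]
force: [-0.7, 0.7, 0.4]
finger_force: 12.0
position: [0.4682, 0.0116, 0.1054]
force: [0.4, -0.2, -0.4]
finger_force: 12.0
t 43.7 pos [0.4682 0.0116 0.1054] ydir -64.97 zax [ 1.3e-03  2.0e-04 -1.0e+00] F [ 0.4 -0.2 -0.4] w 0.016 g 12.0 q [-0.1   0.46  0.04  2.04 -0.03  0.65 -1.17]
shift(x,y,z)/0.1: [-0.002 -0.013  0.214]
0.11 [356.3 176.5] [ 77  78  76  77  77  76  79  99 134 153 142 127 126 128 129 130 129 127
 126 126 124 123 122 119 106  88  78  76  76  76  76  76  77]
0.095 [356. 183.] [150 164 180 185 186 187 187 184 171 144 146 170 189 196 196 194 191 185
 180 174 161 144 136 133 128 117 114 119 123 124 124 124 126]
0.085 [355.8 187.3] [ 67  79  88  89  90  98 113 129 130 126 129 137 142 146 147 147 148 147
 144 141 135 127 122 120 114 108 101  97  95  95  99 109 120]
```

```bash
python3 -m inch '[[[-0.002,-0.012,0.05,0,255],[-0.002,-0.012,0.1,0,255],[-0.002,-0.012,0.13,0,255],[-0.002,-0.012,0.13,0,255],[-0.002,-0.012,0.13,0,255]]]' | grep -E "pos|force"
python3 -m inch '[[[0,0,0.01,0,255],[0,0,0.02,0,255],[0,0,0.03,0,255],[0,0,0.04,0,255],[0,0,0.04,0,255]]]' | grep -E "pos|force"
python3 -m inch '[[[0,0,0.01,0,255],[0,0,0.02,0,255],[0,0,0.02,0,255]]]' | grep -E "pos|force"
```

```text
position: [0.467, 0.0124, 0.0917]
force: [-0.2, -0.4, -0.2]
finger_force: 12.0
position: [0.467, 0.0125, 0.0878]
force: [-0.8, 0.4, -0.2]
finger_force: 12.0
position: [0.4669, 0.0125, 0.0858]
force: [-0.2, 0.6, -0.2]
finger_force: 12.0
```

The plug is already below the contact height it would have hit if misaligned (0.0889), with no force, so it has entered the mouth. Continuing to seat.

```bash
python3 -m inch '[[[0,0,0.01,0,255],[0,0,0.02,0,255],[0,0,0.02,0,255]]]' | grep -E "pos|force"
python3 -m inch '[[[0,0,0.01,0,255],[0,0,0.01,0,255]]]' | grep -E "pos|force"
python3 -m inch '[[[0,0,0.005,0,255],[0,0,0.005,0,255]]]' | grep -E "pos|force"
```

```text
position: [0.4669, 0.0125, 0.0837]
force: [0.3, -0.3, -0.5]
finger_force: 12.0
position: [0.4671, 0.0125, 0.0829]
force: [0.6, -1.3, -0.2]
finger_force: 12.0
position: [0.4673, 0.0125, 0.0829]
force: [0.6, 1.5, 4.4]
finger_force: 12.0
```

Seated at 0.0829, as predicted. Releasing, retreating straight up, then moving clear.

```bash
python3 -m inch '[[[0,0,0,0,210],[0,0,0,0,190],[0,0,0,0,170],[0,0,0,0,140],[0,0,0,0,100],[0,0,0,0,100],[0,0,0,0,100],[0,0,0,0,100]]]' | grep -E "pos|force|width"
python3 -m inch '[[[0,0,-0.1,0,100],[0,0,-0.3,0,100],[0,0,-0.6,0,100],[0,0,-0.8,0,100],[0,0,-0.8,0,100]]]' | grep -E "pos|force"
python3 -m inch '[[[-0.4,0.4,0,0,100],[-0.8,0.8,0,0,100],[-0.8,0.8,0,0,100]]]' | grep -E "pos|force"
python3 -m inch '[[[-0.4,0.4,0,0,100],[-0.8,0.8,0,0,100],[-0.8,0.8,0,0,100],[-0.8,0.8,0,0,100]]]' | grep -E "pos|force"
python3 go.py
python3 - <<'E'
from h import *
t=[]
for k in ("side","top"):
    c=read_camera(k);u,v=proj(c,(.4676,.0125,.06))[0].astype(int)-[45,45];t.append(cv2.resize(c["frame"][v:v+90,u:u+90],(400,400),interpolation=cv2.INTER_CUBIC))
cv2.imwrite("pics/z.png",np.hstack(t)[:,:,::-1])
E
```

```text
position: [0.467, 0.0125, 0.0824]
force: [-0.2, 0.0, -0.2]
grip_width: 0.0562
finger_force: 0.0
position: [0.4694, 0.0125, 0.1656]
force: [1.1, -0.6, 0.7]
finger_force: 0.0
position: [0.4253, -0.0991, 0.162]
force: [0.1, 1.0, 0.0]
finger_force: 0.0
position: [0.388, -0.2026, 0.162]
force: [0.4, 0.8, -0.3]
finger_force: 0.0
t 47.75 pos [ 0.388  -0.2026  0.162 ] ydir -65.34 zax [-1.4e-03 -5.0e-04 -1.0e+00] F [ 0.4  0.8 -0.3] w 0.0567 g 0.0 q [ 0.35  0.33  0.1   2.04 -0.05  0.77 -0.66]
```

View pics/z.png

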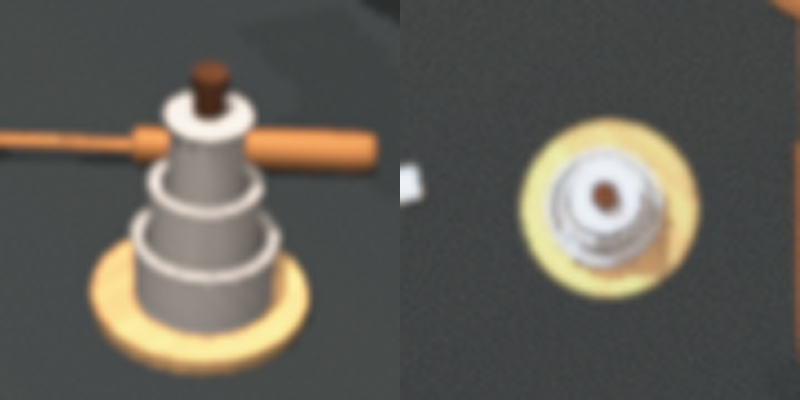

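The stack stands upright and nested in the middle of the trivet. The lid is level, with its knob at (210,85) in the side crop and (605,195) in the top crop.

```bash
python3 -m inch '[[[0,0,0,0,100],[0,0,0,0,100],[0,0,0,0,100]]]' >/dev/null; python3 -c "
from workcell import job_done
print(job_done())"
```

```text
the job is handed in; nothing more can be done
None
```

The wide, middle and narrow cups and the lid are nested upright on the trivet, set down in the order asked. The job was handed in at about 48 s, and the bystanders were not touched.

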